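# Stow the brush and the marker in the tool tray

### The arm

A 6-joint arm with a two-finger parallel gripper is mounted at the origin on a cart in front of the work surface, level with it; the furniture and walls round the work are solid. World frame = base frame: x ahead of the robot, y to its left, z up, the work surface at z = 0. Lengths are in mm, angles in rad, forces in N, time in s.
With the tool pointing down it reaches from about 300 to 875 mm from the base axis. Payload 6.4 kg.
Tool frame: the origin (TCP) lies between the finger pads; the fingertips stand 11 mm ahead of it and the grasp point (between the pads) lies 8 mm behind it (robot.finger_overhang is the distance from the TCP to the fingertips, in mm); z points along the fingers, y is the line along which they close (so a half turn about z gives the same grasp; the last joint's range is limited). The gripper opens to 85 mm and grips with 20 to 120 N. Pads are 22 mm wide; open, the fingers measure 114 mm over their backs; the gripper's body (76 mm by 85 mm) begins 54 mm behind the grasp point. The pads swing forward as they close: fully open they stand 13 mm farther back than shut.
Start: joints at [-1.408, 0.181, 1.607, -0, 1.354, -0.206], TCP at [207.302, -536.346, 242.288] pointing down, gripper open.
Joint ranges: [-2.99, 2.99], [-0.89, 2.07], [0.3, 2.58], [-1.14, 4.28], [0, 2.63], [-3.12, 3.12]. Speed limits (rad/s): [2.57, 2.57, 3.01, 3.14, 3.14, 3.14].

### API

Orientations are given as a unit quaternion [x, y, z, w].
In Python, from workcell import robot, observe, imaging gives the robot as it stands. Calls block until the motion is done:
- robot.move_to(position, orientation): joint-space move of the TCP to a pose.
- robot.move_l(position, orientation=None, feed=150): straight line of the TCP; orientation=None keeps the orientation; feed is the mean speed in mm/s.
- robot.move_j(angles): joint-space move.
- robot.move_gripper(opening, grip_force=None): finger opening in mm; grip_force is the grip in N (None keeps the last); returns when the fingers have stopped.
- robot.sleep(seconds).
- robot.solve_ik(position, orientation): joint angles nearest the present ones, or None.
- observe(): the state.
- imaging.grab_frame(name): name is "scene" or "side" or "wrist"; returns (picture, depth): 400x640x3 uint8, blue, green, red; 400x640 float32, mm along the optical axis (not along the pixel's ray), 0 where there is no reading.
- imaging.get_calibration(name): a dict with "fov_y" (degrees; the focal length in pixels is half the picture's height over the tangent of half this angle, whatever the lens; pixels are square), "cx", "cy" (the principal point, pixels), "cam_to_world" (4x4, takes a point from camera to world coordinates); the wrist camera has in their place "T_tool_cam" (4x4, takes a point from camera to tool coordinates, whose origin is the TCP and whose axes are the flange's). Camera axes: x right, y up, looking along -z (the intrinsics and any distortion apply to the point x, -y, -z); pixel columns grow to the right and rows downward; lengths in mm; the calibration is good to about 2 mm. A picture is of the moment at which its call begins: read the wrist's pose just before it. get_calibration takes no time and is no camera call.
A pose or a line that the arm cannot do raises robot.PlanningError and nothing moves.
- robot.sign_off(): hands the job in; it is judged then, once.
The state is a dict: "time": time; "joints": joint angles; "dq": joint speeds; "effort": joint torques, N m; "tool_pos": TCP position; "tcp_rot": TCP orientation; "force": force on the tool from outside, world axes, zero at the start; "moment": the same for the moment, N m; "gripper_width": finger opening in mm; "finger_force": force on a finger pad.
Only numpy, scipy, OpenCV 4.12 (cv2) and the standard library are available. Lean on these libraries where they do the work, as an engineer would, in place of code of your own. Each camera call takes 0.05 s, during which the arm holds its last target. There are 200 camera calls.

### The job

Tidy the bench brush and the black-and-white marker pen into the blue tool tray: lay the brush flat along the empty long compartment nearest the robot, and the marker flat along the crosswise compartment at the tray's right-hand end. Each must lie wholly inside its own compartment, lengthwise with it (either way round) and on its floor.

Things in the scene. Friction and masses are not known exactly. Their poses are not given: they have to be found in the camera images.
- brush_centre (a point): Centre (12.5 mm above its underside) of the loose bench brush, lying flat: 215 mm long along its y, 42 wide (x), 25 high, 60 g. Wooden handle end at y +107, metal ferrule -57 to -35, dark bristles to -107 mm. Across x the wood is 36 mm wide at y -36, tapering to 20 mm at +28 and on to the handle's end. Grip it across x from above at the wood near the centre.
- marker_centre (a point): Centre (8.5 mm above its underside) of the loose marker pen, white barrel and black cap, lying flat: 122 mm long along its y, 16 wide (x), 17 high, 18 g. Grip it across x at its middle. The green rubber strip and the red pencil near by are not it.
- brush_slot (a point): Floor centre of the brush's compartment in the blue metal tray (166 x 331 mm, fixed to the bench). Axes: x across it (away from the robot), y along it (to the left), z up. Inside 84 mm across x, 255 along y; floor 4 mm above the bench; walls 4 mm thick, tops 14 mm above this floor. The parallel far compartment holds a yellow screwdriver.
- marker_slot (a point): Floor centre of the marker's compartment at the -y (right) end of the same tray. Same axes as brush_slot, but this compartment runs along x: inside 158 mm along x, 64 across y; floor 4 mm above the bench, wall tops 14 mm above this floor.

How it is judged:
By the outcome, as a careful person would: the job done as asked, in the order asked, and still so for the second after the job is handed in, with the robot touching nothing.
It also fails if it takes over 54 s, if anything falls off the work surface, if the arm or the gripper's body presses on something with over 40 N, if the wrist force passes 120 N, or if a joint passes its speed limit or range.

## Working session

There is one attempt and no reset: what is moved stays moved. The work goes in short steps, each a Python script; the robot and the scene stay as the last script left them, time stands still between calls to the robot, and variables do not carry over. Pictures are saved under pics/ and viewed, at most 10 in all, crops included, and the job is handed in when it is done.

```bash
mkdir -p pics; python3 - <<'E'
from workcell import robot, observe, imaging
import cv2,numpy as np
for n in ("scene","side"):
    p,d=imaging.grab_frame(n); cv2.imwrite(f"pics/{n}1.png",p); np.save(f"{n}_d.npy",d)
    print(n,imaging.get_calibration(n),(d>0).mean())
print(imaging.get_calibration("wrist"),observe())
E
```

```text
scene {'fov_y': 54.73915185437062, 'cx': 318.4159423572557, 'cy': 205.38990820251055, 'cam_to_world': array([[-7.43584088e-01,  4.27943879e-01, -5.13757472e-01,
         6.58778314e+01],
       [-6.68479780e-01, -4.58845388e-01,  5.85316747e-01,
         6.35943889e+02],
       [ 1.47474729e-02,  7.78668701e-01,  6.27261960e-01,
         5.70671738e+02],
       [ 0.00000000e+00,  0.00000000e+00,  0.00000000e+00,
         1.00000000e+00]])} 0.9958125
side {'fov_y': 47.40943909248542, 'cx': 321.2657834578119, 'cy': 199.7815751919132, 'cam_to_world': array([[-9.97817147e-01, -3.33023899e-02,  5.70253562e-02,
         5.52801345e+02],
       [ 6.42898911e-02, -6.87220105e-01,  7.23598878e-01,
         8.77041968e+02],
       [ 1.50913993e-02,  7.25685523e-01,  6.87861012e-01,
         7.66649711e+02],
       [ 0.00000000e+00,  0.00000000e+00,  0.00000000e+00,
         1.00000000e+00]])} 0.996125
{'fov_y': 68.60211547038642, 'cx': 319.37528863410944, 'cy': 198.01335695997912, 'T_tool_cam': array([[-1.16086923e-03,  9.61008910e-01,  2.76514967e-01,
         7.05654640e+01],
       [ 9.9999
[... 261 characters left out ...]
ts': array([-1.40830846e+00,  1.81500256e-01,  1.60789354e+00, -5.16022676e-06,
        1.35380682e+00, -2.06316921e-01]), 'dq': array([ 9.90845185e-04, -3.21394562e-03, -2.51487403e-03,  1.07960227e-04,
       -3.25124796e-05, -1.60828036e-03]), 'effort': array([ 1.07054104e-03, -4.45874655e+01, -3.52237344e+01, -1.60287609e-04,
        4.04131366e-03,  1.72446100e-06]), 'tool_pos': array([ 207.21494864, -535.85338385,  241.46238136]), 'tcp_rot': array([ 9.83045583e-01,  1.83359580e-01,  1.50988710e-05, -8.03841965e-04]), 'force': array([-0.54426408, -0.44999569, -0.24825593]), 'moment': array([ 0.02095078,  0.02146915, -0.02349658]), 'finger_force': 0.0, 'gripper_width': 85.54422019715052}
```

View pics/scene1.png

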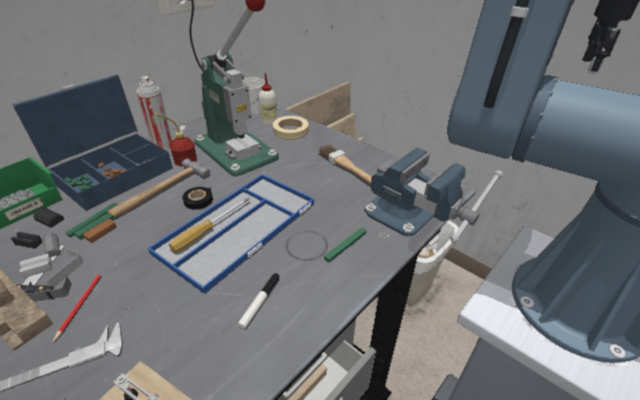

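View pics/side1.png

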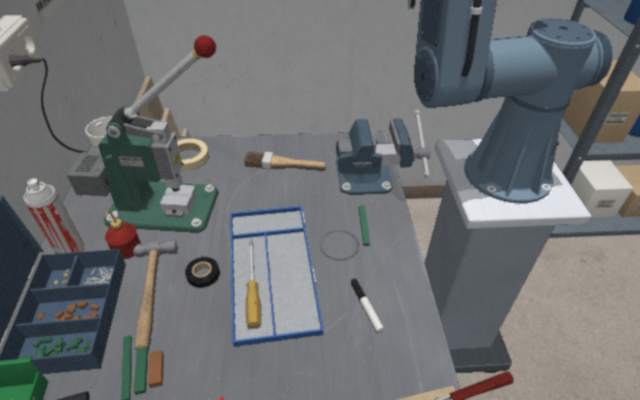

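The scene view shows the tray around (232,232), the marker at (259,301) and the brush at (348,165). In the side view the brush runs from (247,160) to (325,166) beside the vise, the marker from (353,281) to (380,329), and the tray corners are (231,210), (304,207), (321,331) and (234,342).

```bash
cat > h.py <<'E'
from workcell import robot, observe, imaging
import cv2,numpy as np
from scipy.spatial.transform import Rotation as R
def cast(c,px,z,T=None):
    T=c["cam_to_world"] if T is None else T
    f=200/np.tan(np.radians(c["fov_y"]/2)); px=np.atleast_2d(px).astype(float)
    d=np.c_[(px[:,0]-c["cx"])/f,-(px[:,1]-c["cy"])/f,-np.ones(len(px))]@T[:3,:3].T
    return T[:3,3]+d*((z-T[2,3])/d[:,2])[:,None]
def wristT():
    s=observe(); T=np.eye(4); T[:3,:3]=R.from_quat(s["tcp_rot"]).as_matrix(); T[:3,3]=s["tool_pos"]
    return T@imaging.get_calibration("wrist")["T_tool_cam"]
def down(a):
    "tool pointing down, closing line (tool y) along world angle a"
    y=np.array([np.cos(a),np.sin(a),0]); z=np.array([0,0,-1.])
    return R.from_matrix(np.c_[np.cross(y,z),y,z]).as_quat()
E
python3 - <<'E'
from h import *
np.set_printoptions(precision=1,suppress=True)
c=imaging.get_calibration("side"); d=np.load("side_d.npy")
px=[(247,160),(325,166),(353,281),(380,329),(231,210),(304,207),(321,331),(234,342)]
for p in px: print(p,cast(c,p,10)[0], (lambda P:P)(cast(c,p,0)[0]), d[p[1],p[0]])
T=c["cam_to_world"];f=200/np.tan(np.radians(c["fov_y"]/2))
for u,v in [(350,240),(200,320),(285,161),(366,305),(420,350),(230,180)]:
    D=d[v,u];print(u,v,T[:3,:3]@np.array([(u-c["cx"])/f*D,-(v-c["cy"])/f*D,-D])+T[:3,3])
c=imaging.get_calibration("scene")
print(cast(c,[(320,148),(378,185),(242,326),(276,276)],10)); print(cast(c,[(152,250),(265,177),(312,203),(206,289)],18))
for a in (0,1.57,-1.57,3.14):
    for p in ([450,-300,150],[520,0,150],[400,60,150]):print(a,p,robot.solve_ik(p,down(a)))
E
```

```text
(247, 160) [676.8 -81.3  10. ] [678.4 -94.    0. ] 1189.9794
(325, 166) [472.  -46.9  10. ] [471.  -59.1   0. ] 1193.751
(353, 281) [441. 324.  10.] [439.5 316.7   0. ] 922.3671
(380, 329) [403.3 435.5  10. ] [401.3 429.7   0. ] 847.555
(231, 210) [704.2 105.6  10. ] [706.2  95.4   0. ] 1082.7344
(304, 207) [532.6 103.9  10. ] [532.3  93.7   0. ] 1095.1075
(321, 331) [513.3 433.6  10. ] [512.8 427.7   0. ] 838.3425
(234, 342) [672. 447.  10.] [673.6 441.3   0. ] 816.92316
350 240 [433.2 203.7  -0.9]
200 320 [740.4 394.4   4.4]
285 161 [576.  -56.8  22.6]
366 305 [423.5 386.7  16.9]
420 350 [335.2 476.3   0.1]
230 180 [716.8 -11.4   2.2]
[[695.3 -83.3  10. ]
 [470.8 -48.3  10. ]
 [404.4 437.   10. ]
 [441.9 324.7  10. ]]
[[665.2 449.3  18. ]
 [691.9 127.2  18. ]
 [535.2 123.8  18. ]
 [506.3 434.6  18. ]]
0 [450, -300, 150] [-0.8  0.2  1.8 -0.   1.2 -0.8]
0 [520, 0, 150] [-0.2  0.2  1.8 -0.   1.2 -0.2]
0 [400, 60, 150] [-0.1 -0.1  2.1 -0.   1.1 -0.1]
1.57 [450, -300, 150] [-0.8  0.2  1.8 -0.   1.2 -2.4]
1.57 [520, 0, 150] [-0.2  0.2  1.8 -0.   1.2 -1.8]
1.57 [400, 60, 150] [-0.1 -0.1  2.1 -0.   1.1 -1.7]
-1.57 [450, -300, 150] [-0.8  0.2  1.8 -0.   1.2  0.8]
-1.57 [520, 0, 150] [-0.2  0.2  1.8 -0.   1.2  1.3]
-1.57 [400, 60, 150] [-0.1 -0.1  2.1 -0.   1.1  1.4]
3.14 [450, -300, 150] [-0.8  0.2  1.8 -0.   1.2  2.3]
3.14 [520, 0, 150] [-0.2  0.2  1.8 -0.   1.2  2.9]
3.14 [400, 60, 150] [-0.1 -0.1  2.1 -0.   1.1  3. ]
```

```bash
python3 - <<'E'
from h import *
def snap(n):
    robot.sleep(0.3); T=wristT(); p,d=imaging.grab_frame("wrist"); cv2.imwrite(f"pics/{n}.png",p); np.savez(f"{n}.npz",T=T,d=d)
robot.move_to([500,300,330],down(np.radians(4))); snap("w_tray")
robot.move_to([585,-65,230],down(np.radians(-99))); snap("w_brush")
print(observe()["time"],observe()["joints"])
E
```

```text
5.3583 [-3.11188156e-01  2.21263392e-01  1.58435166e+00  3.72308452e-05
  1.33571795e+00  1.41558055e+00]
```

View pics/w_tray.png

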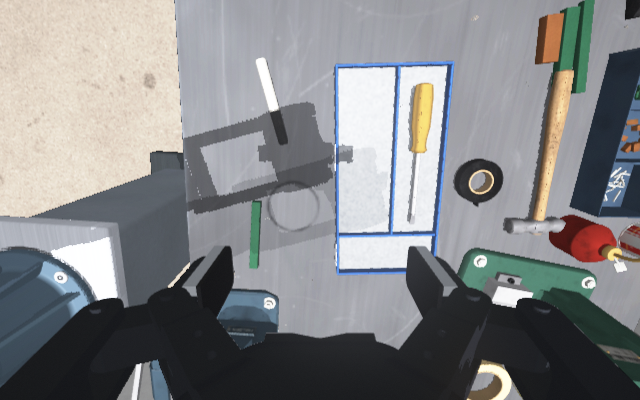

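View pics/w_brush.png

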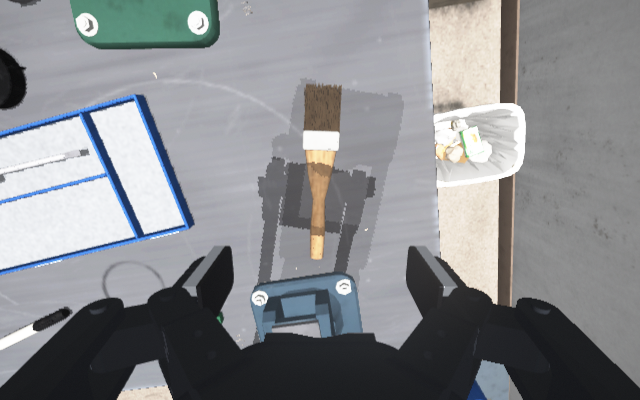

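The tray view shows the tray's top corners near (335,66), (453,62), (437,272) and (337,272), and the marker from (261,58) to (284,143). The brush view shows the bristle end at (323,85), the ferrule/wood boundary at (321,150) and the handle end at (316,259), with the vise base below it.

```bash
python3 - <<'E'
from h import *
np.set_printoptions(precision=1,suppress=True)
c=imaging.get_calibration("wrist")
T=np.load("w_tray.npz")["T"]; T2=np.load("w_brush.npz")["T"]
im=cv2.imread("pics/w_tray.png"); 
hsv=cv2.cvtColor(im,cv2.COLOR_BGR2HSV)
m=cv2.inRange(hsv,(105,130,60),(125,255,255)); m[:,:320]=0;m[:,470:]=0;m[:50]=0;m[285:]=0
n,l,s,_=cv2.connectedComponentsWithStats(m,connectivity=8); k=1+s[1:,4].argmax(); print(s[k])
q=cv2.approxPolyDP(cv2.convexHull(np.argwhere(l==k)[:,::-1].astype(np.float32)),8,True)[:,0]; print(q)
P=cast(c,q,18,T);print(P)
print("tray sides",np.linalg.norm(P-np.roll(P,-1,0),axis=1))
Pm=cast(c,[(261,58),(284,143)],8.5,T);print("marker",Pm)
b=cast(c,[(323,85),(321,150.5),(316.5,259)],12.5,T2);print("brush",b,np.linalg.norm(b[0]-b[2]),np.linalg.norm(b[0]-b[1]))
print("tray right in T2",cast(c,[(137,95),(190,227)],18,T2),"vise base",cast(c,[(251,288),(353,274)],0,T2))
d=np.load("w_brush.npz")["d"];f=200/np.tan(np.radians(c["fov_y"]/2))
for u,v in((322,170),(360,110),(240,130),(320,240)):
    D=d[v,u];print(T2[:3,:3]@[(u-c["cx"])/f*D,-(v-c["cy"])/f*D,-D]+T2[:3,3])
E
```

```text
[ 335   62  119  213 1799]
[[453.  62.]
 [435. 256.]
 [405. 272.]
 [338. 274.]
 [336.  64.]]
[[676.2 451.8  18. ]
 [703.9 155.2  18. ]
 [658.3 122.   18. ]
 [545.  110.4  18. ]
 [514.1 438.1  18. ]]
tray sides [297.8  56.4 113.9 329.2 162.7]
marker [[407.9 440.2   8.5]
 [444.5 323.6   8.5]]
brush [[684.5 -83.5  12.5]
 [612.9 -70.1  12.5]
 [473.1 -42.1  12.5]] 215.4533250245156 72.84971752705829
tray right in T2 [[706.1 122.2  18. ]
 [544.8 107.5  18. ]] vise base [[436.4  57.5   0. ]
 [435.9 -87.4   0. ]]
[591.4 -67.8  22.1]
[ 651.4 -122.8    0.6]
[651.   22.6   0.8]
[502.7 -51.5  20.2]
```

```bash
python3 - <<'E'
from h import *
q=down(np.radians(-101.1)); x,y=578.8,-62.8
print(robot.finger_overhang)
robot.move_gripper(55,60); print(robot.finger_overhang)
robot.move_to([x,y,80],q); robot.move_l([x,y,13],q,feed=80)
print(observe()["tool_pos"],observe()["force"])
robot.move_gripper(0,60); s=observe(); print(s["gripper_width"],s["finger_force"],robot.finger_overhang,s["tool_pos"])
robot.move_l([x,y,140],q,feed=120)
robot.move_to([570.3,310.5,140],down(np.radians(5.36))); robot.sleep(.3)
T=wristT();p,d=imaging.grab_frame("wrist"); cv2.imwrite("pics/w_held.png",p); np.savez("w_held.npz",T=T,d=d)
s=observe();print(s["time"],s["gripper_width"],s["tool_pos"],s["force"])
E
```

```text
11.0
11.0
[579.28032746 -62.93143444  13.43286808] [ 0.05797674 -0.17920463 -0.31797425]
23.067112034700934 57.69109949993435 11.0 [579.19831914 -62.93631191  13.45918687]
10.75 23.25663994363957 [570.64050994 309.86285889 140.06449915] [-0.46607771  0.22659089 -0.53148557]
```

View pics/w_held.png

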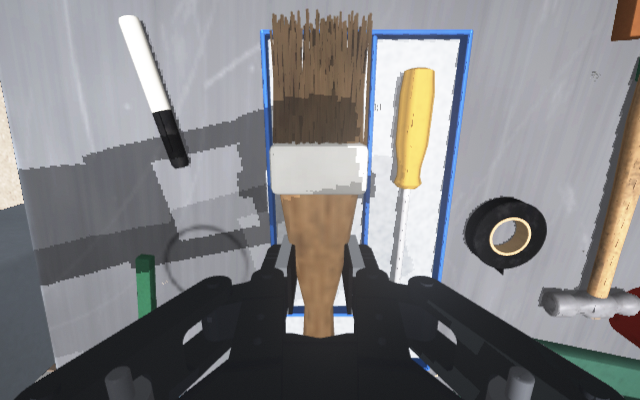

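The picture shows the brush gripped straight, its bristles toward the tray's left end and the ferrule between rows 145 and 193. I'll check its lengthwise offset, correct for it and lower.

```bash
python3 - <<'E'
from h import *
np.set_printoptions(precision=1,suppress=True)
c=imaging.get_calibration("wrist"); z=np.load("w_held.npz");T=z["T"]; d=z["d"]
print(d[170,320],d[220,320])
f=200/np.tan(np.radians(c["fov_y"]/2)); yh=np.array([-.0934,.9956,0]);xh=np.array([.9956,.0934,0])
C=np.array([570.3,310.5,0])
def rel(P): return (P-C)@xh,(P-C)@yh,P[2]
for u,v in((320,190),(320,150),(275,170),(363,170),(320,20),(318,300)):
    D=d[v,u];print(u,v,rel(T[:3,:3]@[(u-c["cx"])/f*D,-(v-c["cy"])/f*D,-D]+T[:3,3]))
# wall refs at z=18: top-left inner corner etc
for p in((264,32),(470,32),(370,150)): print(p,rel(cast(c,p,18,T)[0]))
print(rel(observe()["tool_pos"]))
E
```

```text
122.51097 130.99696
320 190 (np.float64(0.888477758481975), np.float64(38.43208568411679), np.float64(150.61232457147548))
320 150 (np.float64(0.9240817625661055), np.float64(55.48804562675316), np.float64(150.7272132958307))
275 170 (np.float64(-18.006734224777713), np.float64(47.18004579105777), np.float64(150.68031729222423))
363 170 (np.float64(19.016120231300327), np.float64(47.034610692800634), np.float64(150.43864038721892))
320 20 (np.float64(1.426764731697224), np.float64(143.53588615541648), np.float64(1.4199825917932003))
318 300 (np.float64(-0.20897564849158679), np.float64(-18.290249212369964), np.float64(147.51720648717276))
(264, 32) (np.float64(-42.10433507652328), np.float64(130.8953246483282), np.float64(18.0))
(470, 32) (np.float64(117.80538310314823), np.float64(130.46800362857098), np.float64(18.0))
(370, 150) (np.float64(44.281037446091254), np.float64(39.637166983196664), np.float64(18.0))
(np.float64(0.27950271545498606), np.float64(-0.6661413133504509), np.float64(140.06449915481792))
```

```bash
python3 - <<'E'
from h import *
q=down(np.radians(5.36)); x,y=570.3,310.5
robot.move_l([x,y,40],q,feed=120); robot.move_l([x,y,17.8],q,feed=40)
print(observe()["force"])
robot.move_gripper(38); print(observe()["force"],observe()["gripper_width"])
robot.move_l([x,y,60],q,feed=100)
robot.move_l([x,y,260],q,feed=300)
# marker: axis (407.9,440.2)->(444.5,323.6)
robot.move_to([470,340,260],down(np.radians(17.4)));robot.sleep(.3)
T=wristT();p,d=imaging.grab_frame("wrist"); cv2.imwrite("pics/w_2.png",p); np.savez("w_2.npz",T=T,d=d)
p,d=imaging.grab_frame("side"); cv2.imwrite("pics/side2.png",p)
print(observe()["time"])
E
```

```text
[-0.7764779  -0.87286058  0.78922677]
[-0.60792045  0.79975059  0.08922823] 37.79262215334975
15.025
```

View pics/w_2.png

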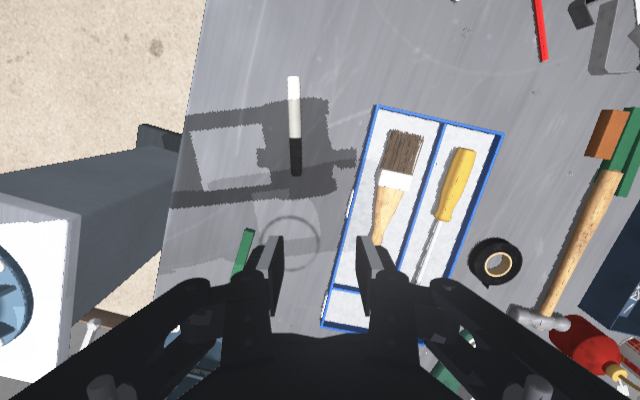

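The brush lies in its compartment, pixels (383,240) to (403,135). The marker runs from (293,77) to (297,176), clear of its neighbours.

```bash
python3 - <<'E'
from h import *
np.set_printoptions(precision=1,suppress=True)
c=imaging.get_calibration("wrist");T=np.load("w_2.npz")["T"]
e=cast(c,[(293.5,77),(296.5,176)],8.5,T); m=e.mean(0); v=e[0]-e[1]; ang=np.arctan2(v[1],v[0])
print(e,m,np.linalg.norm(v),np.degrees(ang))
q=down(ang-np.pi/2); x,y=m[:2]
robot.move_gripper(45,40); robot.move_to([x,y,70],q); robot.move_l([x,y,12],q,feed=80)
robot.move_gripper(0,40); s=observe(); print(s["gripper_width"],s["finger_force"],s["tool_pos"])
robot.move_l([x,y,150],q,feed=150)
print(observe()["gripper_width"])
robot.move_to([622.4,151.2,150],down(np.radians(95.36))); robot.sleep(.3)
T=wristT();p,d=imaging.grab_frame("wrist"); cv2.imwrite("pics/w_3.png",p); np.savez("w_3.npz",T=T,d=d)
s=observe();print(s["time"],s["gripper_width"],s["tool_pos"])
E
```

```text
[[407.1 438.5   8.5]
 [444.4 321.7   8.5]] [425.8 380.1   8.5] 122.60723901525812 107.72640222229295
14.421786326326453 39.50684130191803 [426.4 380.5  12.8]
14.928957346257468
20.3417 14.55684874411425 [622.3 151.6 150.1]
```

View pics/w_3.png

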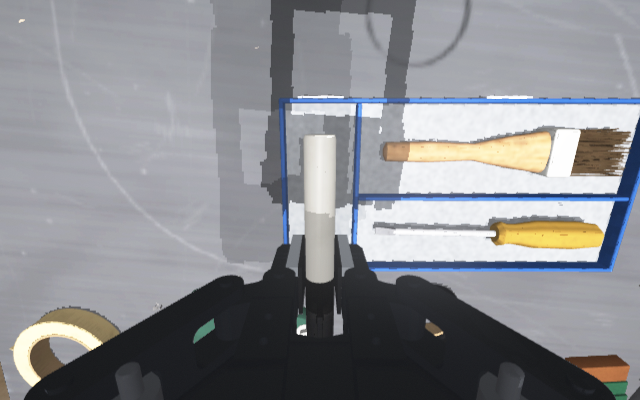

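The marker is held straight, its white end at (320,135), over the right-hand compartment between the walls at columns 285 and 357. The brush lies flat within its own walls.

```bash
python3 - <<'E'
from h import *
c=imaging.get_calibration("wrist");T=np.load("w_3.npz")["T"]
yh=np.array([-.0934,.9956,0]);xh=np.array([.9956,.0934,0]);C=np.array([622.4,151.2,0])
P=cast(c,[(285,101),(358,101),(357,200)],18,T); W=cast(c,[(320,135)],150,T)
print((P-C)@yh,(P-C)@xh,"white end",(W-C)@yh,(W-C)@xh)
off=((P[0]+P[1])/2-C)@yh; assert abs(off)<4
q=down(np.radians(95.36)); x,y=622.4,151.2
robot.move_l([x,y,45],q,feed=120); robot.move_l([x,y,17],q,feed=40); print(observe()["force"])
robot.move_gripper(24); print(observe()["force"],observe()["gripper_width"])
robot.move_l([x,y,60],q,feed=80); robot.move_l([x,y,240],q,feed=250)
robot.move_to([560,200,330],q); robot.sleep(.3)
p,d=imaging.grab_frame("wrist"); cv2.imwrite("pics/w_4.png",p)
p,d=imaging.grab_frame("side"); cv2.imwrite("pics/side4.png",cv2.resize(p[180:360,200:420],None,fx=3,fy=3))
print(observe()["time"])
E
```

```text
[-28.51375831  34.01916525  36.24101197] [-80.4770932  -80.43591618   7.97747895] white end [1.22846095] [-60.94752691]
[-0.46999217 -0.01234035  0.44872001]
[-0.65873587 -0.39157368 -0.2713788 ] 23.711346271802196
24.9833
```

View pics/side4.png

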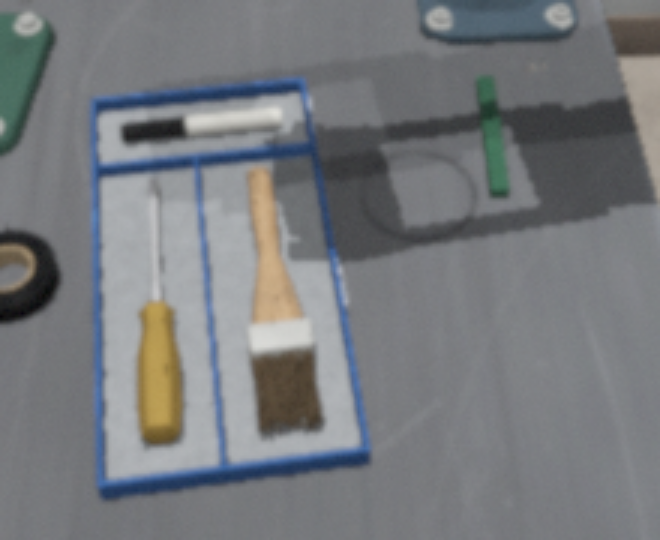

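View pics/w_4.png

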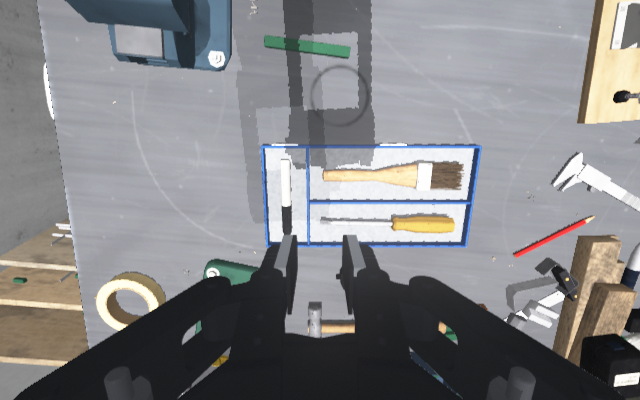

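Both views show the brush (pixels 323–463, row 176) and the marker (column 286, rows 158–233) lying flat and aligned, each wholly within its own compartment. The gripper is clear of everything.

```bash
python3 -c "
from workcell import robot
print(robot.sign_off())"
```

```text
the job is handed in; nothing more can be done
None
```

The brush and then the marker were laid flat in their own compartments of the blue tray, confirmed by camera, and the job was handed in at about 25 s of the 54 s limit.

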